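# Load a specimen vial into the viewing carousel and index it to the lens

### The arm

A 7-joint arm with a two-finger parallel gripper is mounted at the origin on a cart in front of the work surface, level with it; the furniture and walls round the work are solid. World frame = base frame: x ahead of the robot, y to its left, z up, the work surface at z = 0. Lengths are in m, angles in rad, forces in N, time in s.
With the tool pointing down it reaches from about 0.35 to 0.9 m from the base axis. Payload 8.1 kg.
Tool frame: the origin (TCP) lies at the very end of the fingers, on their centre line; the grasp point (between the pads) lies 19 mm behind it; z points along the fingers, y is the line along which they close (so a half turn about z gives the same grasp; the last joint's range is limited). The gripper opens to 92 mm and grips with 3 to 60 N. Pads are 19 mm wide; open, the fingers measure 130 mm over their backs; the gripper's body (75 mm by 190 mm) begins 47 mm behind the grasp point.
Start: joints at [1.064, 0.434, 0.025, 1.573, -0.012, 1.134, -0.075], TCP at [0.246, -0.575, 0.227] pointing down, gripper open.
Joint ranges: [-2.62, 2.62], [-0.44, 2.09], [-1.27, 1.32], [0.08, 2.57], [-1.32, 4.46], [0.12, 2], [-2.74, 2.74]. Speed limits (rad/s): [2.22, 2.22, 3.01, 3.01, 3.14, 3.14, 3.14].

### API

Orientations are given as a rotation vector (axis times angle).
In Python, from cell import arm gives the robot as it stands.
- The arm moves only by the tool jog_arm, never from a script. Its argument "rows" is a list of rows, each a list of 3 entries, a list of its own where there are three numbers: the shift along the world's x, y, z in cm, then the turn, a rotation vector about the world's x, y, z in degrees, then the opening, from 0 (shut) to 1 (fully open). A call has 1 to 8 rows; each row is the pose to reach, as a shift and turn from the pose commanded when the call began; what a row does not reach only later rows make up. A row lasts 1/8 s, in which the tool goes at most 62.5 mm and 10.7 degrees, less where a joint would pass 70% of its speed; a pose out of reach is approached as far as the arm can. A call with a gripper value outside its range is refused whole. The fingers move at their own pace and stop on an object; "newtons" is the grip in N (left out, the last holds). Time passes only in rows, so rows that repeat a pose let the fingers close. It gives the time, the measured TCP pose, the force, the opening and the grip force at its end, in the units of the state.
- arm.observe(): the state, without advancing time (a new reading comes with each control period).
- arm.get_image(name): name is "scene" or "top" or "wrist"; returns a dict with "img" (400x640x3 uint8, red, green, blue), "depth" (400x640 float32, m along the optical axis (not along the pixel's ray), 0 where there is no reading), "fx", "fy", "cx", "cy" (pixels), "rvec" (rotation vector, rad) and "tvec" (3), from world to camera coordinates, as OpenCV has them; the wrist camera has in their place "mount" (4x4, takes a point from camera to tool coordinates, whose origin is the TCP and whose axes are the flange's). Camera axes: x right, y down, z forward; pixel columns grow to the right and rows downward; lengths in m; the calibration is good to about 2 mm. A picture is of the moment at which its call begins: read the wrist's pose just before it.
- arm.sign_off(): hands the job in; it is judged then, once.
The state is a dict: "clock": time; "joints": joint angles; "dq": joint speeds; "joint_efforts": joint torques, N m; "position": TCP position; "ee_rot": TCP orientation; "force": force on the tool from outside, world axes, zero at the start; "ft_torque": the same for the moment, N m; "width": opening from 0.0 (shut) to 1.0 (fully open); "gripper_force": force on a finger pad.
Only numpy, scipy, OpenCV 4.12 (cv2) and the standard library are available. Lean on these libraries where they do the work, as an engineer would, in place of code of your own. Each camera call takes 0.05 s, during which the arm holds its last target. There are 200 camera calls.

### The job

Take the short, wide specimen vial from the bench and press it, upright and without forcing it, fully down into the empty pocket of the carousel that stands at the pointer, then let go of it. Then turn the wheel by its black winged knob one click anticlockwise (seen from above), so that this vial comes to stand under the lamp, behind the lens. Leave the lens and lamp and the other loose things as they are.

Things in the scene. Friction and masses are not known exactly. Their poses are not given: they have to be found in the camera images.
- vial: the vial to load: clear specimen vial with a white screw cap, the shorter and wider of the three standing on the bench, 60 mm tall, about 25 g. Body 31 mm across, foot edge rounded by 1.5 mm; cap 34 mm across, from 42 to 60 mm above the foot. It bears 40 N, not more. Origin at the centre of its foot, z up
- carousel: fixed base of the carousel: grey round foot 208 mm across, 12 mm thick, origin on the wheel's axis at the worktop. On it turns a wheel 174 mm across, top 50 mm above the worktop, with six pockets 60 degrees apart, centres 65 mm from the axis. The pocket under the lamp and the next one anticlockwise already hold vials of the same kind, held fast; a small housing stands out 143 mm along +x
- viewer: dark steel lens frame fixed on the carousel's base: 56 mm wide, 86 mm high, 110 mm from the axis, with a lamp arm reaching inward over the vial there. Arm underside 86 mm, top 94 mm above the worktop: 4 mm over the cap of a vial that is fully down; one that stands proud strikes it. Origin on the wheel's axis at the worktop; its +x points outward through the lens
- load_mark (a point): loading place, at the pointer (aluminium post 46 mm high, 98 mm from the axis): 65 mm from the axis, level with the wheel's top (50 mm): centre of the empty pocket's mouth if the wheel's slack is centred. The wheel rests somewhere within 5 degrees either way, mostly at one end of this slack, so the mouth may be up to 6 mm aside of this point, along the circle; it turns at a touch there
- load_floor (a point): point 28 mm below load_mark, at the height of the pockets' floors (22 mm above the worktop), where the vial's foot must end. The pockets are sleeves with a 33 mm bore; a sprung ball in the inner wall, 14 mm above the floor, grips the vial: pushing past it and on down takes some 3 to 10 N, until the foot stops on the floor
- view_mark (a point): viewing place, behind the lens and under the lamp, 60 degrees anticlockwise (from above) of load_mark, at the same height. A sprung roller makes the clicks: past the slack it resists with about 0.35 N m, falling to nothing half way to the next click, and then pulls the wheel into it. A pocket clicked in stands within 6 mm of this point
- knob_mark (a point): centre of the knob's wing, on the axis, 109 mm above the worktop. The wing is a black bar 42 mm long, 12 mm thick, 22 mm tall (98 to 120 mm above the worktop) on a thin stem. It turns with the wheel; at the start its length lies along the line from the axis to the loading place (within the slack). Lamp arm and vials round it reach 94 mm
- slim_vial: bystander: slim vial, 28 mm across, 75 mm tall; origin at the centre of its foot
- slim_vial_2: bystander: slim vial, 28 mm across, 70 mm tall; origin at the centre of its foot
- white_cap: bystander: loose white screw cap, 33 mm across, 13 mm high, lying on the bench
- pink_cap: bystander: loose pink screw cap, 31 mm across, 13 mm high, lying on the bench
Things that resemble listed ones, but are neither listed nor needed, are in the scene too. What is shaped like the vial but blue, green or pink is not meant.

How it is judged:
On the way, in this order (a step that is already met when the one before it is completed fails the run):
1. the vial stands fully down in the pocket at the pointer and is let go (z of vial in the frame of carousel below 0.024 m and horizontal distance between vial and load_mark below 0.01 m and angle between vial's own z axis and vertical below 0.06 rad and contact force between the fingers and vial below 0.1 N), for 0.2 s.
2. the wheel is clicked round one place with the vial in it (z of vial in the frame of carousel below 0.024 m and horizontal distance between vial and view_mark below 0.01 m), for 0.2 s.
At the end, for the whole second after the job is handed in: The vial stands at rest, upright (within 0.06 rad) and fully down (origin less than 2 mm above the pocket's floor) in its pocket, which stands at the viewing place (vial within 10 mm of the mark: clicked in) (all of step 2 and angle between vial's own z axis and vertical below 0.06 rad and linear speed of vial below 0.02 m/s); the robot touches nothing.
It fails at once if the vial is forced: more than 40 N between it and the carousel (contact force between vial and carousel above 40 N).
It fails at once if the lens or lamp is struck or pushed with more than 10 N (contact force between anything else and viewer above 10 N).
It fails at once if the wheel is turned by pushing the vial instead of by its knob (z of vial in the frame of carousel below 0.04 m and horizontal distance between vial and knob_mark below 0.08 m and horizontal distance between vial and load_mark above 0.015 m and contact force between the fingers and vial above 1 N).
It fails at once if another loose thing is moved by more than 30 mm (distance of any of slim_vial, slim_vial_2, white_cap, pink_cap from where it was at the start of the episode above 0.03 m).
It also fails if it takes over 61 s, if anything falls off the work surface, if the arm or the gripper's body presses on something with over 40 N, if the wrist force passes 120 N, or if a joint passes its speed limit or range.

## Working session

There is one attempt and no reset: what is moved stays moved. The work goes in short steps, Python scripts to look and compute and a tool call to move; the robot and the scene stay as the last step left them, time stands still between calls to the robot, and variables do not carry over. Pictures are saved under pics/ and viewed, at most 12 in all, crops included, and the job is handed in when it is done.

Besides the shell and the picture viewer there is one more tool, called as name([rows], argument=value, ...), one row to a line, values as JSON. jog_arm: Moves the arm, as the interface text tells. Its arguments: {"type":"object","properties":{"rows":{"type":"array","items":{"type":"array"}},"newtons":{"type":"number"}},"required":["rows"]}

```bash
mkdir -p pics; cat > h.py <<'E'
from cell import arm
import numpy as np, cv2, pickle
from scipy.spatial.transform import Rotation as R
def snap(n,f):
    s=arm.observe(); d=arm.get_image(n)
    if n=="wrist":
        T=np.eye(4);T[:3,:3]=R.from_rotvec(s["ee_rot"]).as_matrix();T[:3,3]=s["position"];T=T@d["mount"]
    else:
        T=np.eye(4);T[:3,:3]=R.from_rotvec(np.ravel(d["rvec"])).as_matrix();T[:3,3]=np.ravel(d["tvec"]);T=np.linalg.inv(T)
    d["T"]=T; pickle.dump(d,open(f"pics/{f}.pkl","wb")); cv2.imwrite(f"pics/{f}.png",d["img"][:,:,::-1]); return d
def load(f): return pickle.load(open(f"pics/{f}.pkl","rb"))
def ray(d,u,v): return d["T"][:3,:3]@np.array([(u-d["cx"])/d["fx"],(v-d["cy"])/d["fy"],1])
def atz(d,u,v,z):
    r=ray(d,u,v);o=d["T"][:3,3];return o+r*(z-o[2])/r[2]
def dep(d,u,v): return d["T"][:3,3]+ray(d,u,v)*d["depth"][int(v),int(u)]
E
python3 - <<'E'
from h import *
for n in("scene","top"):
    d=snap(n,n); print(n,d["T"].round(3).tolist(),d["fx"])
print(arm.observe())
E
```

```text
scene [[0.46, -0.47, 0.753, -0.211], [-0.888, -0.249, 0.387, -0.501], [0.006, -0.847, -0.532, 0.596], [0.0, 0.0, 0.0, 1.0]] 457.79522295122166
top [[0.011, -0.988, 0.153, 0.339], [-1.0, -0.013, -0.006, -0.154], [0.008, -0.153, -0.988, 1.267], [0.0, 0.0, 0.0, 1.0]] 503.06785439084473
{'clock': 0.1, 'joints': array([ 1.06441376,  0.43515232,  0.02498107,  1.57401004, -0.0115994 ,
        1.1339752 , -0.07513241]), 'dq': array([-0.00039295, -0.00170694,  0.00053896, -0.00295925,  0.00174707,
       -0.00127935,  0.00268013]), 'joint_efforts': array([ 2.83193862e-03, -6.69130754e+01,  9.87974927e-01, -3.15148401e+01,
       -6.04691589e-02,  3.74228752e-02,  1.10623660e-05]), 'position': array([ 0.24533154, -0.57434428,  0.22602261]), 'ee_rot': array([-3.07650623e+00, -6.29524940e-01,  6.40979232e-04]), 'force': array([-0.60617635, -1.37802344, -0.0144373 ]), 'ft_torque': array([ 0.05705697,  0.03043574, -0.04651884]), 'gripper_force': 0.0, 'width': 0.9996969571091201}
```

View pics/scene.png

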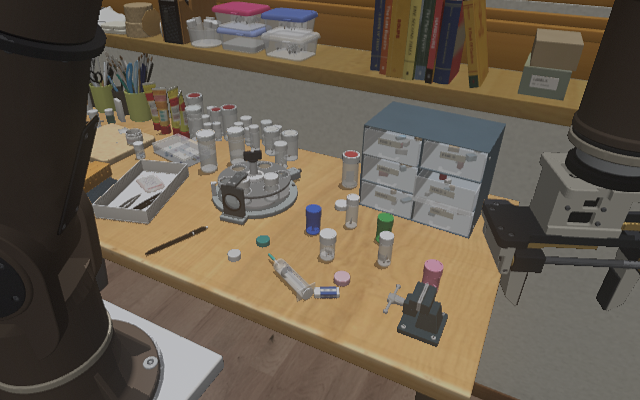

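View pics/top.png

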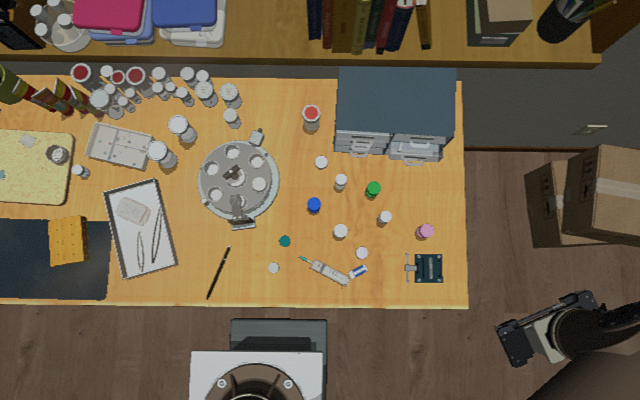

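```bash
python3 - <<'E'
from h import *
d=load("top");s=load("scene")
a=cv2.resize(d["img"][125:240,185:295],(575,600),interpolation=cv2.INTER_CUBIC)[:, :, ::-1]
cv2.imwrite("pics/c1.png",a)
for n,u,v,z in(("wide",340,231,.06),("s1",340,181,.07),("s2",384,217,.07),("axis",236,177,.12),("green",373,188,.06),("blue",314,205,.06),("whcap",274,268,.013),("pinkc",362,253,.013),("hous",256,137,.05),("viewer",241,224,.08)): print(n,atz(d,u,v,z).round(3),dep(d,u,v).round(3))
E
```

```text
wide [ 0.44  -0.199  0.06 ] [ 0.44  -0.199  0.062]
s1 [ 0.561 -0.198  0.07 ] [ 0.559 -0.197  0.081]
s2 [ 0.474 -0.304  0.07 ] [ 0.474 -0.303  0.074]
axis [0.558 0.045 0.12 ] [0.565 0.052 0.079]
green [ 0.546 -0.279  0.06 ] [ 0.547 -0.279  0.057]
blue [ 0.503 -0.136  0.06 ] [ 0.502 -0.136  0.065]
whcap [ 0.351 -0.039  0.013] [ 0.351 -0.039  0.013]
pinkc [ 0.39  -0.256  0.013] [ 0.39  -0.255  0.016]
hous [0.673 0.012 0.05 ] [0.679 0.014 0.03 ]
viewer [0.452 0.036 0.08 ] [0.458 0.046 0.016]
```

View pics/c1.png

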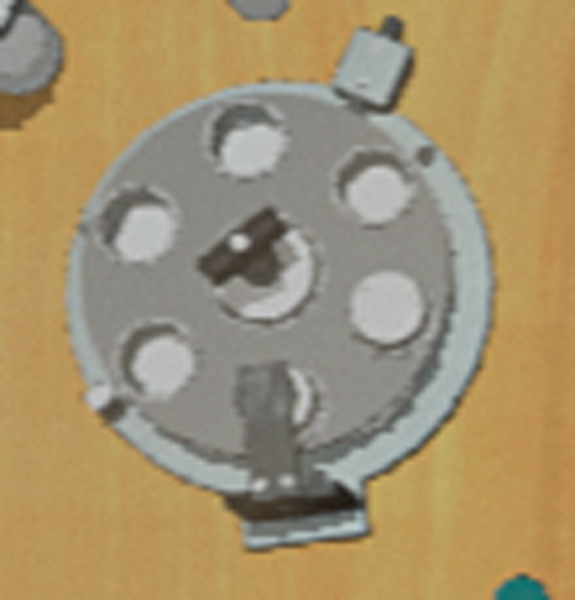

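jog_arm([
  [[2.5, 4.7, 0], [0, 0, 8], 0.6],
  [[5, 9.4, 0], [0, 0, 17], 0.6],
  [[7.5, 14.1, 0], [0, 0, 25], 0.6],
  [[10, 18.8, 0], [0, 0, 34], 0.6],
  [[12.5, 23.5, 0], [0, 0, 42], 0.6],
  [[15, 28.2, 0], [0, 0, 50], 0.6],
  [[17.3, 33, 0], [0, 0, 59], 0.6],
  [[19.4, 37.6, 0], [0, 0, 67], 0.6],
])

```text
clock: 1.1
position: [0.44, -0.197, 0.2266]
ee_rot: [-2.213, -2.229, 0.0]
force: [0.4, 0.1, -0.0]
width: 0.603
gripper_force: 0.0
```

jog_arm([
  [[0, 0, -2], [0, 0, 0], 0.6],
  [[0, 0, -4], [0, 0, 0], 0.6],
  [[0, 0, -6], [0, 0, 0], 0.6],
  [[0, 0, -6], [0, 0, 0], 0.6],
])

```text
clock: 1.6
position: [0.4383, -0.1983, 0.1655]
ee_rot: [-2.217, -2.222, 0.002]
force: [-0.3, -0.0, 0.9]
width: 0.599
gripper_force: 0.0
```

```bash
python3 - <<'E'
from h import *
d=snap("wrist","w1"); s=arm.observe(); print(s["position"],R.from_rotvec(s["ee_rot"]).as_matrix().round(3).tolist(),s["joints"],s["width"]); print(d["mount"].round(3).tolist(),d["fx"])
E
```

```text
[ 0.4390779  -0.19854895  0.16645623] [[-0.002, 1.0, -0.001], [1.0, 0.002, 0.001], [0.001, -0.001, -1.0]] [ 0.62688231  0.3027319  -0.38670209  1.96435419  0.14337041  0.90224499
  0.16921431] 0.5994300714327115
[[0.0, -0.962, -0.273, 0.074], [1.0, 0.0, -0.001, 0.0], [0.002, -0.273, 0.962, -0.158], [0.0, 0.0, 0.0, 1.0]] 314.7698511090014
```

View pics/w1.png

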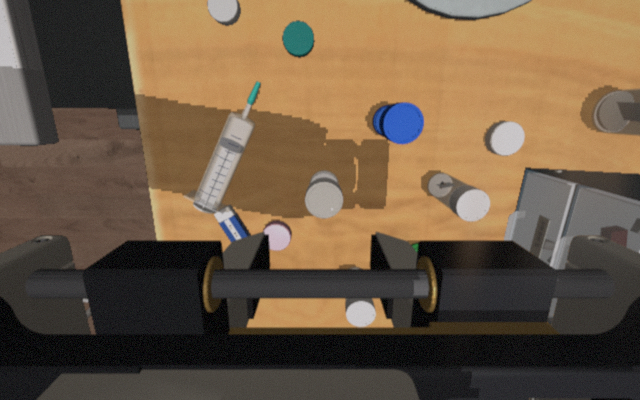

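The vial's cap top shows at about (324,197), between the fingers' lines; blue at (404,123), pink cap at (277,236).

```bash
python3 - <<'E'
from h import *
d=load("w1"); print(atz(d,324,197,.06),dep(d,324,197)); print([atz(d,u,197,.06).round(4) for u in (305,343)])
E
```

```text
[ 0.4415795  -0.19696427  0.06      ] [ 0.44158281 -0.19704847  0.05969164]
[array([ 0.4251, -0.197 ,  0.06  ]), array([ 0.4581, -0.1969,  0.06  ])]
```

jog_arm([
  [[0.25, 0.15, -3], [0, 0, 0], 0.6],
  [[0.25, 0.15, -6], [0, 0, 0], 0.6],
  [[0.25, 0.15, -9], [0, 0, 0], 0.6],
  [[0.25, 0.15, -11], [0, 0, 0], 0.6],
  [[0.25, 0.15, -13], [0, 0, 0], 0.6],
  [[0.25, 0.15, -13], [0, 0, 0], 0.6],
  [[0.25, 0.15, -13], [0, 0, 0], 0.25],
  [[0.25, 0.15, -13], [0, 0, 0], 0.25],
], newtons=30)

```text
clock: 2.65
position: [0.4428, -0.1975, 0.0378]
ee_rot: [2.218, 2.223, 0.001]
force: [-0.1, 0.3, 0.3]
width: 0.433
gripper_force: 0.0
```

jog_arm([
  [[0, 0, 0], [0, 0, 0], 0.25],
  [[0, 0, 0], [0, 0, 0], 0.25],
  [[0, 0, 0], [0, 0, 0], 0.25],
  [[0, 0, 0], [0, 0, 0], 0.25],
])

```text
clock: 3.15
position: [0.4426, -0.1974, 0.0374]
ee_rot: [2.218, 2.223, 0.001]
force: [-0.5, 0.2, 6.9]
width: 0.35
gripper_force: 30.0
```

jog_arm([
  [[0, 0, 3], [0, 0, 0], 0.25],
  [[0, 0, 7], [0, 0, 0], 0.25],
  [[0, 0, 12], [0, 0, 0], 0.25],
  [[0, 0, 17], [0, 0, 0], 0.25],
  [[0, 0, 21], [0, 0, 0], 0.25],
  [[0, 0, 21], [0, 0, 0], 0.25],
])

```text
clock: 3.9
position: [0.4437, -0.1977, 0.2498]
ee_rot: [2.215, 2.22, 0.003]
force: [0.5, -0.3, -0.4]
width: 0.352
gripper_force: 30.0
```

```bash
python3 - <<'E'
from h import *
d=load("top")
def c(x,y,z): return atz(d,185+x/5.227-.4,125+y/5.217-.4,z).round(4)
# wheel/foot edges, post tip, pockets
print("foot L/R/T",c(68,290,.012),c(493,290,.012),c(280,82,.012))
print("post",c(98,397,.046),"housing",c(375,70,.05))
for p in((245,138),(375,185),(138,226),(157,358)): print("pocket",c(*p,.05))
print("knob",c(242,246,.12),"wing ends",c(210,272,.12),c(275,215,.12))
print("vial",c(388,305,.082), "viewer", c(305,525,.0))
E
```

```text
foot L/R/T [0.5687 0.1607 0.012 ] [ 0.5714 -0.0449  0.012 ] [0.674  0.0621 0.012 ]
post [0.5117 0.1356 0.046 ] housing [0.6704 0.0106 0.05  ]
pocket [0.6362 0.0711 0.05  ]
pocket [0.6142 0.0088 0.05  ]
pocket [0.5929 0.1198 0.05  ]
pocket [0.5299 0.108  0.05  ]
knob [0.5699 0.0575 0.12  ] wing ends [0.5579 0.0712 0.12  ] [0.5841 0.0434 0.12  ]
vial [ 0.5508 -0.0032  0.082 ] viewer [0.457  0.0438 0.    ]
```

jog_arm([
  [[1.1, 3.8, 0], [0, 0, 5], 0.25],
  [[2.2, 7.6, 0], [0, 0, 10], 0.25],
  [[3.3, 11.4, 0], [0, 0, 15], 0.25],
  [[4.4, 15.2, 0], [0, 0, 20], 0.25],
  [[5.5, 19.5, 0], [0, 0, 25], 0.25],
  [[6.6, 24, 0], [0, 0, 30], 0.25],
  [[7.7, 28, 0], [0, 0, 35], 0.25],
  [[8.65, 30.6, 0], [0, 0, 39], 0.25],
])

```text
clock: 4.9
position: [0.528, 0.1108, 0.2456]
ee_rot: [-1.342, -2.839, 0.001]
force: [0.8, 0.4, -0.4]
width: 0.352
gripper_force: 30.0
```

jog_arm([
  [[0, 0, -2], [0, 0, 0], 0.25],
  [[0, 0, -4], [0, 0, 0], 0.25],
  [[0, 0, -6], [0, 0, 0], 0.25],
  [[0, 0, -6], [0, 0, 0], 0.25],
])

```text
clock: 5.4
position: [0.527, 0.1081, 0.1846]
ee_rot: [-1.347, -2.834, 0.004]
force: [0.5, 0.3, -0.2]
width: 0.35
gripper_force: 30.0
```

```bash
python3 - <<'E'
from h import *
d=snap("wrist","w2"); s=arm.observe(); print(s["position"],R.from_rotvec(s["ee_rot"]).as_matrix().round(3).tolist(),s["joints"],s["width"],s["force"])
snap("top","t2")
E
```

```text
[0.52774046 0.10855601 0.18583108] [[-0.631, 0.776, -0.002], [0.776, 0.631, -0.0], [0.001, -0.002, -1.0]] [ 0.17770677  0.41589132 -0.64402545  1.7955821   0.28648113  1.0274468
  0.10745264] 0.35267340377837003 [ 0.29193078  0.76741767 -0.04145534]
```

View pics/w2.png

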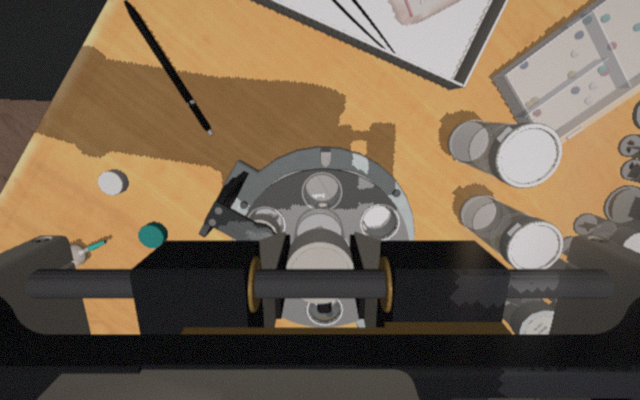

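The empty pocket shows near (322,190), the pointer at (326,157), the held vial's cap below it. Enlarging.

```bash
python3 - <<'E'
from h import *
d=load("w2"); cv2.imwrite("pics/c2.png",cv2.resize(d["img"][140:320,220:420],(800,720),interpolation=cv2.INTER_CUBIC)[:600,:,::-1])
E
```

```text
(no output)
```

View pics/c2.png

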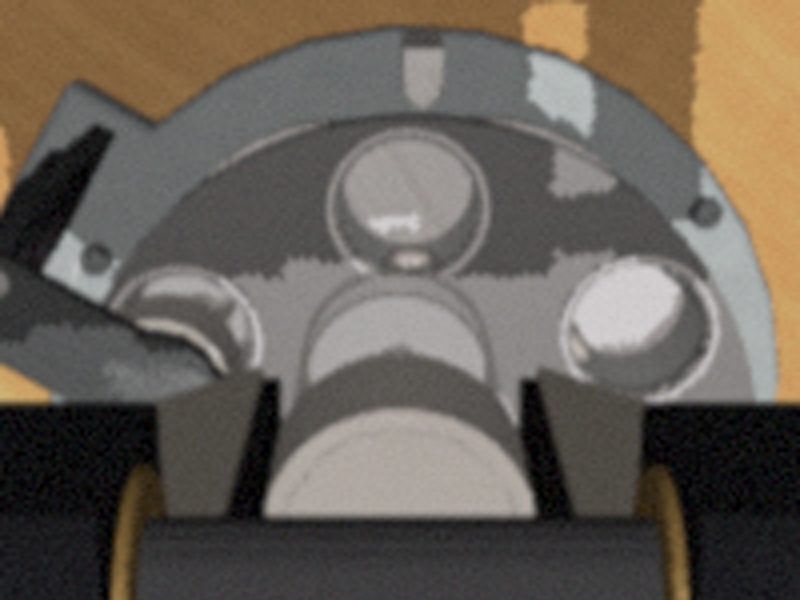

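```bash
python3 - <<'E'
from h import *
d=load("w2"); f=lambda x,y,z: atz(d,220+x/4-.4,140+y/4-.4,z)
print(d["cx"],d["cy"])
p=f(408.5,204,.05); q=f(641,332,.05);print("pocket",p,"right",q,np.linalg.norm(p-q)); print("rim w",f(327,204,.05),f(490,204,.05), f(408,126,.05),f(408,285,.05))
print("post top", f(423,70,.046), dep(d,220+423/4,140+70/4))
print("vial cap top x", f(265,515,.21), f(535,515,.21))
print("vial foot", f(398,385,.148),f(303,380,.15),f(490,380,.15))
# axis from p,q : equilateral
m=(p+q)/2; v=(q-p)[:2]; n=np.array([-v[1],v[0]]); n/=np.linalg.norm(n)
for s in(1,-1): print("axis?",m[:2]+s*n*.065*np.cos(np.pi/6))
E
```

```text
319.5569680177904 199.75046713203858
pocket [0.52784193 0.10902106 0.05      ] right [0.59269428 0.12007709 0.05      ] 0.0657880093050334
rim w [0.51272653 0.09668072 0.05      ] [0.54294695 0.12135292 0.05      ] [0.51578503 0.1235861  0.05      ] [0.54061835 0.0931973  0.05      ]
post top [0.51053892 0.13559811 0.046     ] [0.51100754 0.13560825 0.04663102]
vial cap top x [0.51306363 0.10031008 0.21      ] [0.53738903 0.12022846 0.21      ]
vial foot [0.53047039 0.10282615 0.148     ] [0.51735024 0.09428886 0.15      ] [0.54107903 0.11369275 0.15      ]
axis? [0.55080799 0.17004012]
axis? [0.56972822 0.05905803]
```

jog_arm([
  [[0, 0, -2.5], [0, 0, 0], 0.25],
  [[0, 0, -5], [0, 0, 0], 0.25],
  [[0, 0, -7], [0, 0, 0], 0.25],
  [[0, 0, -8.5], [0, 0, 0], 0.25],
  [[0, 0, -9.3], [0, 0, 0], 0.25],
  [[0, 0, -9.3], [0, 0, 0], 0.25],
  [[0, 0, -9.3], [0, 0, 0], 0.25],
])

```text
clock: 6.38
position: [0.529, 0.109, 0.0944]
ee_rot: [1.349, 2.836, 0.001]
force: [0.3, 0.2, 0.2]
width: 0.352
gripper_force: 30.0
```

jog_arm([
  [[0, 0, -0.2], [0, 0, 0], 0.25],
  [[0, 0, -0.4], [0, 0, 0], 0.25],
  [[0, 0, -0.6], [0, 0, 0], 0.25],
  [[0, 0, -0.8], [0, 0, 0], 0.25],
  [[0, 0, -0.8], [0, 0, 0], 0.25],
])

```text
clock: 7.0
position: [0.5284, 0.1087, 0.0855]
ee_rot: [-1.349, -2.837, 0.0]
force: [-0.2, -0.2, -0.7]
width: 0.35
gripper_force: 30.0
```

jog_arm([
  [[0, 0, -0.2], [0, 0, 0], 0.25],
  [[0, 0, -0.4], [0, 0, 0], 0.25],
  [[0, 0, -0.6], [0, 0, 0], 0.25],
  [[0, 0, -0.8], [0, 0, 0], 0.25],
  [[0, 0, -0.8], [0, 0, 0], 0.25],
])

```text
clock: 7.62
position: [0.5284, 0.1088, 0.0776]
ee_rot: [-1.349, -2.837, 0.0]
force: [-0.6, 0.9, -0.7]
width: 0.345
gripper_force: 30.0
```

jog_arm([
  [[0, 0, -0.2], [0, 0, 0], 0.25],
  [[0, 0, -0.4], [0, 0, 0], 0.25],
  [[0, 0, -0.6], [0, 0, 0], 0.25],
  [[0, 0, -0.8], [0, 0, 0], 0.25],
  [[0, 0, -0.8], [0, 0, 0], 0.25],
])

```text
clock: 8.25
position: [0.5282, 0.1089, 0.0694]
ee_rot: [-1.349, -2.837, 0.0]
force: [-1.9, 3.1, -1.2]
width: 0.352
gripper_force: 30.0
```

jog_arm([
  [[0, 0, -0.2], [0, 0, 0], 0.25],
  [[0, 0, -0.4], [0, 0, 0], 0.25],
  [[0, 0, -0.6], [0, 0, 0], 0.25],
  [[0, 0, -0.6], [0, 0, 0], 0.25],
])

```text
clock: 8.75
position: [0.5283, 0.1086, 0.0634]
ee_rot: [-1.349, -2.837, 0.001]
force: [-2.4, 3.2, -1.9]
width: 0.35
gripper_force: 30.0
```

jog_arm([
  [[0, 0, -0.1], [0, 0, 0], 0.25],
  [[0, 0, -0.2], [0, 0, 0], 0.25],
  [[0, 0, -0.3], [0, 0, 0], 0.25],
  [[0, 0, -0.3], [0, 0, 0], 0.25],
])

```text
clock: 9.25
position: [0.5286, 0.1087, 0.0606]
ee_rot: [-1.349, -2.837, -0.0]
force: [-2.4, 3.0, -2.3]
width: 0.354
gripper_force: 30.0
```

jog_arm([
  [[0, 0, -0.1], [0, 0, 0], 0.25],
  [[0, 0, -0.1], [0, 0, 0], 0.25],
])

```text
clock: 9.5
position: [0.5285, 0.1088, 0.0598]
ee_rot: [1.349, 2.837, -0.0]
force: [-3.3, 3.8, 1.4]
width: 0.351
gripper_force: 30.0
```

jog_arm([
  [[0, 0, -0.1], [0, 0, 0], 0.25],
  [[0, 0, -0.1], [0, 0, 0], 0.25],
])

```text
clock: 9.75
position: [0.5292, 0.1093, 0.0596]
ee_rot: [1.348, 2.836, 0.002]
force: [-5.1, 2.8, 8.3]
width: 0.351
gripper_force: 30.0
```

```bash
python3 - <<'E'
from h import *
s=arm.observe(); print(s["position"],s["force"],s["ft_torque"])
d=snap("wrist","w3"); cv2.imwrite("pics/c3.png",cv2.resize(d["img"][140:300,220:420],(800,600),interpolation=cv2.INTER_CUBIC)[:,:,::-1])
for u,v in((320,285),(320,270),(315,265),(322,290)): print(dep(d,u,v).round(4))
E
```

```text
[0.52918038 0.10933235 0.05957425] [-5.0891358   2.77766932  8.2535877 ] [0.92986888 0.87243639 0.00574108]
[0.5111 0.1315 0.1425]
[0.5096 0.1333 0.1387]
[0.5254 0.1103 0.0822]
[0.5124 0.1307 0.1426]
```

View pics/c3.png

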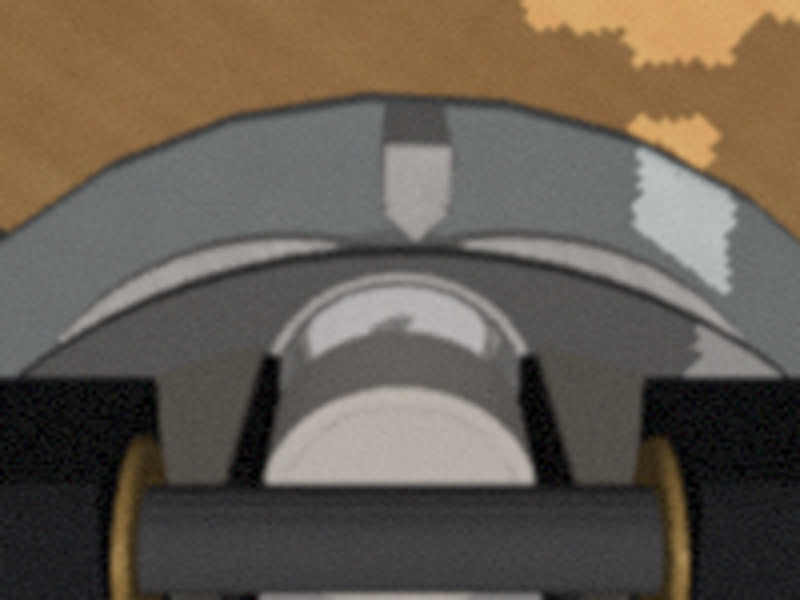

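The cap top reads 82 mm: the vial is fully down at the pointer. Release.

jog_arm([
  [[0, 0, 0.05], [0, 0, 0], 0.25],
  [[0, 0, 0.05], [0, 0, 0], 0.55],
  [[0, 0, 0.05], [0, 0, 0], 0.55],
  [[0, 0, 0.05], [0, 0, 0], 0.55],
  [[0, 0, 0.05], [0, 0, 0], 0.55],
  [[0, 0, 0.05], [0, 0, 0], 0.55],
  [[0, 0, 0.05], [0, 0, 0], 0.55],
])

```text
clock: 10.68
position: [0.5285, 0.1087, 0.0592]
ee_rot: [1.349, 2.837, -0.0]
force: [0.3, -0.5, 0.0]
width: 0.554
gripper_force: 0.0
```

jog_arm([
  [[0, 0, 1], [0, 0, 0], 0.55],
  [[0, 0, 3], [0, 0, 0], 0.55],
  [[0, 0, 6], [0, 0, 0], 0.55],
  [[0, 0, 10], [0, 0, 0], 0.55],
  [[0, 0, 13], [0, 0, 0], 0.55],
  [[0, 0, 13], [0, 0, 0], 0.55],
])

```text
clock: 11.42
position: [0.5299, 0.1095, 0.1922]
ee_rot: [1.348, 2.834, 0.005]
force: [-0.8, -0.1, -0.1]
width: 0.55
gripper_force: 0.0
```

```bash
python3 - <<'E'
from h import *
s=arm.observe(); print(s["position"],s["force"],s["joints"])
d=snap("wrist","w4"); cv2.imwrite("pics/c4.png",cv2.resize(d["img"][140:340,200:440],(720,600),interpolation=cv2.INTER_CUBIC)[:,:,::-1])
E
```

```text
[0.52990585 0.10949453 0.19219776] [-0.81433979 -0.1011049  -0.08073763] [ 0.18157503  0.40930711 -0.64945992  1.78834271  0.28512544  1.0338644
  0.10850546]
```

View pics/c4.png

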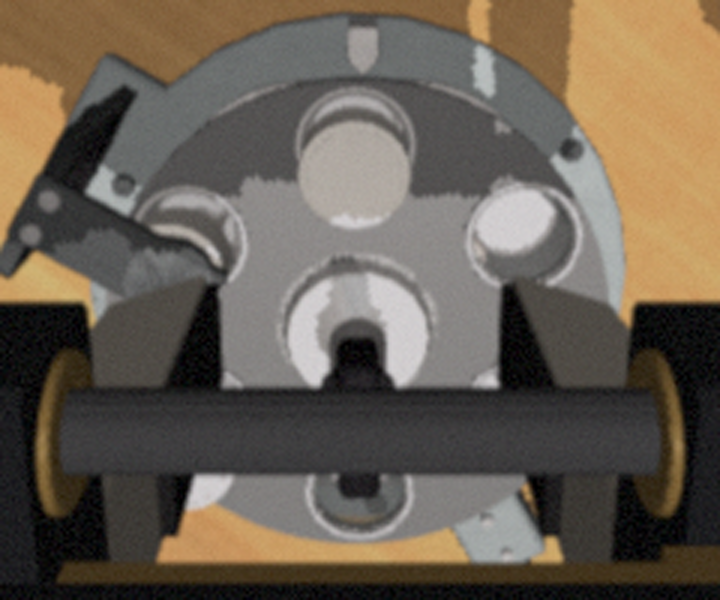

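```bash
python3 - <<'E'
from h import *
d=load("w4"); f=lambda x,y,z: atz(d,200+x/3-.3,140+y/3-.3,z)[:2].round(4)
P=[f(355,147,.05),f(524,237,.05),f(358,490,.05)]
print("pockets",P,"cap",f(355,174,.082),"mid",(P[0]+P[2])/2)
print("wing outer",f(359,345,.12),f(359,480,.12))
a=np.array([.5697,.0587]); 
for p in P: v=p-a; print(np.degrees(np.arctan2(v[1],v[0])),np.hypot(*v))
E
```

```text
pockets [array([0.5293, 0.1084]), array([0.593, 0.12 ]), array([0.6112, 0.0092])] cap [0.5295 0.1082] mid [0.57025 0.0588 ]
wing outer [0.5535 0.0804] [0.5794 0.0485]
129.10687670928172 0.06404880951274582
69.18830870111493 0.06557880755244028
-50.02407525853957 0.06459489143887463
```

jog_arm([
  [[1.5, -2, 0], [0, 0, 0], 0.5],
  [[3, -4, 0], [0, 0, 0], 0.4],
  [[4.0, -5.1, 0], [0, 0, 0], 0.4],
  [[4.0, -5.1, -2], [0, 0, 0], 0.4],
  [[4.0, -5.1, -4], [0, 0, 0], 0.4],
  [[4.0, -5.1, -6], [0, 0, 0], 0.4],
  [[4.0, -5.1, -6], [0, 0, 0], 0.4],
])

```text
clock: 12.35
position: [0.5671, 0.0578, 0.1275]
ee_rot: [-1.347, -2.834, 0.003]
force: [0.1, 0.2, 0.2]
width: 0.399
gripper_force: 0.0
```

jog_arm([
  [[0, 0, -1.2], [0, 0, 0], 0.4],
  [[0, 0, -2.4], [0, 0, 0], 0.4],
  [[0, 0, -3.2], [0, 0, 0], 0.4],
  [[0, 0, -3.2], [0, 0, 0], 0.4],
])

```text
clock: 12.85
position: [0.5681, 0.0576, 0.0966]
ee_rot: [-1.349, -2.836, 0.001]
force: [0.6, 0.5, 0.5]
width: 0.4
gripper_force: 0.0
```

jog_arm([
  [[0.15, 0.1, 0.3], [0, 0, 0], 0.4],
  [[0.15, 0.1, 0.3], [0, 0, 0], 0.0],
  [[0.15, 0.1, 0.3], [0, 0, 0], 0.0],
  [[0.15, 0.1, 0.3], [0, 0, 0], 0.0],
  [[0.15, 0.1, 0.3], [0, 0, 0], 0.0],
  [[0.15, 0.1, 0.3], [0, 0, 0], 0.0],
  [[0.15, 0.1, 0.3], [0, 0, 0], 0.0],
], newtons=40)

```text
clock: 13.72
position: [0.5707, 0.0592, 0.1004]
ee_rot: [1.349, 2.836, 0.002]
force: [4.9, 2.4, -2.0]
width: 0.126
gripper_force: 40.0
```

jog_arm([
  [[0, 0, 0], [0, 0, 4], 0.0],
  [[0, 0, 0], [0, 0, 8], 0.0],
  [[0, 0, 0], [0, 0, 12], 0.0],
  [[0, 0, 0], [0, 0, 12], 0.0],
])

```text
clock: 14.22
position: [0.5709, 0.0587, 0.1004]
ee_rot: [1.047, 2.961, 0.002]
force: [5.1, 2.6, -2.6]
width: 0.138
gripper_force: 42.2
```

```bash
python3 -c "
from h import *
s=arm.observe();print(s['ft_torque'],s['force'],s['position'],s['joints'],s['width'])"
```

```text
[ 0.50454863 -1.21050208 -0.90352013] [ 5.06759303  2.58573889 -2.62392664] [0.57092484 0.05874645 0.10044683] [ 0.24565129  0.57137946 -0.63080587  1.80440263  0.41834177  0.9009229
  0.31729499] 0.13844330900500276
```

jog_arm([
  [[0, 0, 0], [0, 0, 4], 0.0],
  [[0, 0, 0], [0, 0, 8], 0.0],
  [[0, 0, 0], [0, 0, 12], 0.0],
  [[0, 0, 0], [0, 0, 16], 0.0],
  [[0, 0, 0], [0, 0, 16], 0.0],
], newtons=60)

```text
clock: 14.85
position: [0.5709, 0.0588, 0.1004]
ee_rot: [0.624, 3.078, 0.002]
force: [4.7, 2.0, -2.3]
width: 0.131
gripper_force: 60.4
```

```bash
python3 - <<'E'
from h import *
s=arm.observe();print(s['ft_torque'],s['force'],s['position'],s['width'])
d=snap("wrist","w5"); cv2.imwrite("pics/c5.png",cv2.resize(d["img"][100:350,160:480],(768,600),interpolation=cv2.INTER_CUBIC)[:,:,::-1])
E
```

```text
[ 0.59494161 -1.19379945 -0.94428051] [ 4.7180997   1.96966705 -2.29867222] [0.57089864 0.05877387 0.10044239] 0.13142075014855267
```

View pics/c5.png

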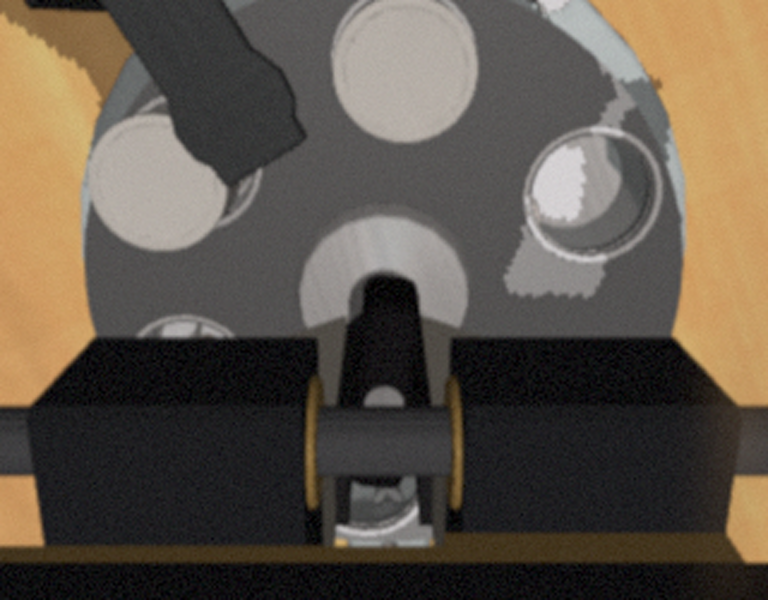

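The vial (405,68) turns with the wing, still short of the lamp arm. Continue.

jog_arm([
  [[0, 0, 0], [0, 0, 5], 0.0],
  [[0, 0, 0], [0, 0, 10], 0.0],
  [[0, 0, 0], [0, 0, 15], 0.0],
  [[0, 0, 0], [0, 0, 20], 0.0],
  [[0, 0, 0], [0, 0, 25], 0.0],
  [[0, 0, 0], [0, 0, 30], 0.0],
  [[0, 0, 0], [0, 0, 33], 0.0],
  [[0, 0, 0], [0, 0, 33], 0.0],
])

```text
clock: 15.9
position: [0.5709, 0.0587, 0.1004]
ee_rot: [-0.278, 3.128, 0.001]
force: [5.5, 2.0, -1.8]
width: 0.125
gripper_force: 59.3
```

```bash
python3 - <<'E'
from h import *
s=arm.observe();print(s['ft_torque'],s['force'],s['position'],s['width'], R.from_rotvec(s["ee_rot"]).as_matrix()[:2,0])
d=snap("wrist","w6"); cv2.imwrite("pics/c6.png",cv2.resize(d["img"][100:350,160:480],(768,600),interpolation=cv2.INTER_CUBIC)[:,:,::-1])
E
```

```text
[ 0.51731216 -1.29957644  0.03674914] [ 5.53459219  1.97317182 -1.77857427] [0.57091805 0.05871199 0.10040243] 0.12480327593535769 [-0.98433384 -0.17630802]
```

View pics/c6.png

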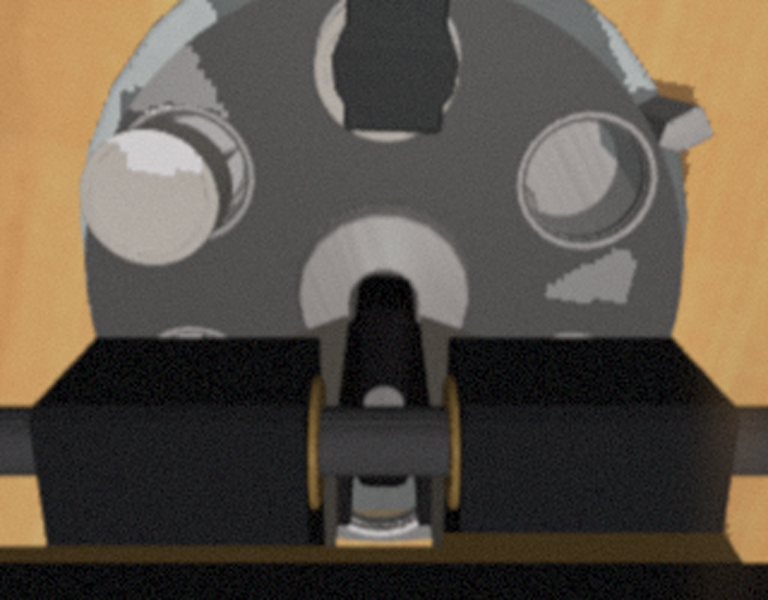

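The vial is under the lamp arm (388,65), torque about zero: clicked in. Release and rise.

jog_arm([
  [[0, 0, 0], [0, 0, 0], 0.35],
  [[0, 0, 0], [0, 0, 0], 0.4],
  [[0, 0, 0], [0, 0, 0], 0.4],
  [[0, 0, 0], [0, 0, 0], 0.4],
  [[0, 0, 2], [0, 0, 0], 0.4],
  [[0, 0, 5], [0, 0, 0], 0.4],
  [[0, 0, 9], [0, 0, 0], 0.4],
  [[0, 0, 13], [0, 0, 0], 0.4],
])

```text
clock: 16.95
position: [0.5699, 0.0591, 0.2329]
ee_rot: [-0.278, 3.128, 0.001]
force: [0.3, 0.0, -0.1]
width: 0.402
gripper_force: 0.0
```

jog_arm([
  [[0, 0, 1], [0, 0, 0], 0.4],
  [[0, 0, 1], [0, 0, 0], 0.4],
  [[0, 0, 1], [0, 0, 0], 0.4],
  [[0, 0, 1], [0, 0, 0], 0.4],
  [[0, 0, 1], [0, 0, 0], 0.4],
])

```text
clock: 17.58
position: [0.5697, 0.0587, 0.2396]
ee_rot: [0.278, -3.128, -0.0]
force: [0.1, 0.3, -0.4]
width: 0.403
gripper_force: 0.0
```

```bash
python3 - <<'E'
from h import *
s=arm.observe();print(s['force'],s['position'],s['width'])
d=snap("wrist","w7"); cv2.imwrite("pics/c7.png",cv2.resize(d["img"][100:350,160:480],(768,600),interpolation=cv2.INTER_CUBIC)[:,:,::-1])
E
```

```text
[ 0.10967043  0.27292858 -0.39735889] [0.5697379  0.0587036  0.23956152] 0.4030772889677519
```

View pics/c7.png

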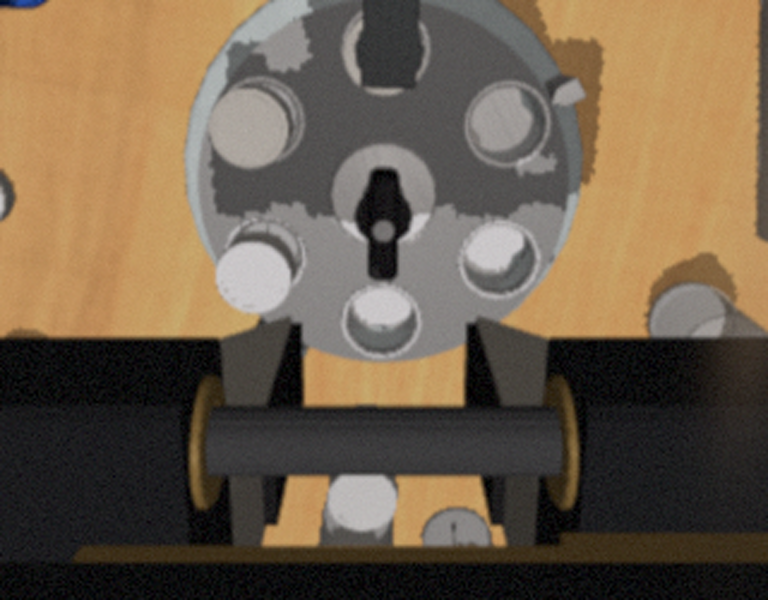

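The vial stands under the lamp (385,50), the wheel is clicked in, and the gripper is clear.

```bash
python3 -c "
from cell import arm
print(arm.sign_off())"
```

```text
the job is handed in; nothing more can be done
None
```

I pressed the short, wide vial fully down into the pocket at the pointer and let go of it. I then turned the wheel one click anticlockwise by its knob so the vial stands under the lamp, and handed the job in at about 18 s; no verdict came back.

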